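Unpile the parts of a taken-down beam path into their storage cases

ROBOT

A 6-joint arm with a two-finger parallel gripper is mounted at the origin on the work surface. World frame = base frame: x ahead of the robot, y to its left, z up, the work surface at z = 0. Lengths are in m, angles in rad, forces in N, time in s.
With the tool pointing down it reaches from about 0.425 to 1.125 m from the base axis. Payload 14.9 kg.
Tool frame: the origin (TCP) lies on the centre line of the jaws, within the pads' length; the fingertips stand nose_length ahead of it and the grasp point (between the pads) lies 8 mm behind it (nose_length is the distance from the TCP to the fingertips, in m); z points along the fingers, y is the direction in which the jaws open and shut (so a half turn about z gives the same grasp; the last joint's range is limited). The gripper opens to 91 mm and grips with 3 to 60 N. Pads are 32 mm wide; open, the fingers measure 118 mm over their backs; the gripper's body (76 mm by 178 mm) begins 60 mm behind the grasp point.
Start: joints at [-1.162, 0.379, 1.734, -0, 1.028, -0.033], TCP at [0.299, -0.633, 0.225] pointing down, gripper open.
Joint ranges: [-2.77, 2.77], [-0.74, 2.19], [0, 2.66], [-1.06, 4.2], [0.31, 2.87], [-3.08, 3.08]. Speed limits (rad/s): [1.89, 1.89, 2.39, 3.14, 3.14, 3.14].

INTERFACE

Orientations are given as a unit quaternion [w, x, y, z].
In Python, from cell import * gives the robot as it stands. Calls block until the motion is done:
- goto(position, orientation): joint-space move of the TCP to a pose.
- move_straight(position, velocity=0.15, ori=None, contact_N=None): straight line of the TCP; ori=None keeps the orientation; velocity is the mean speed in m/s. With contact_N (N) it stops when the force on the tool has changed by that much, and returns True; else False.
- goto_joints(angles): joint-space move.
- set_gripper(opening, force=None): finger opening in m; force is the grip in N (None keeps the last); returns when the fingers have stopped.
- pause(seconds).
- ik(position, orientation): joint angles nearest the present ones, or None.
- capture(name): name is "scene" or "top" or "wrist"; returns a dict with "color" (400x640x3 uint8, blue, green, red), "range_z" (400x640 float32, m along the optical axis (not along the pixel's ray), 0 where there is no reading), "camera_matrix" (3x3 intrinsics, pixels), "k1" (the pictures are not rectified: a ray, as slopes to the right and down, at radius r is drawn at 1 + k1 r^2 times it, then the intrinsics apply), "eye" and "orientation" of the camera in the world. Camera axes: x right, y down, z forward; pixel columns grow to the right and rows downward; lengths in m; the calibration is good to about 2 mm. A picture is of the moment at which its call begins.
A pose or a line that the arm cannot do raises IKError and nothing moves.
- sign_off(): hands the job in, once; it reports no verdict.
Readings, each from a call of its own:
- get_time(): time.
- get_qpos(): joint angles.
- get_qd(): joint speeds.
- get_effort(): joint torques, N m.
- get_tool_pos(): TCP position.
- get_ee_rot(): TCP orientation.
- get_ft_force(): force on the tool from outside, world axes, zero at the start.
- get_wrist_torque(): the same for the moment, N m.
- get_width(): finger opening in m.
Only numpy, scipy, OpenCV 4.12 (cv2) and the standard library are available. Lean on these libraries where they do the work, as an engineer would, in place of code of your own. Each camera call takes 0.05 s, during which the arm holds its last target.

TASK

The parts of a taken-down beam path stand in two small piles on the optical table. Take the piles apart from the top and put each part back in its own open storage tray, the one whose well has its shape and size: set it down gently, the same way up as it stood, flat on the floor of the well. Do not drop the parts or tip them over; they are optics.

Things in the scene. Friction and masses are not known exactly. Their poses are not given: they have to be found in the camera images.
- big_tube_mid (a point): The large lens tube: a black round tube 62 mm across and 26 mm tall, capped flat on top with a grey-edged disc, ridges round its side; about 160 g. It stands on the table (underside at z = 0) as the bottom of one of two piles; each pile has the mid tube or the small square block on it, one pile the small tube on top. The point is on its axis, half-way up (13 mm above its underside); z is up, x and y are across it.
- big_cage_mid (a point): The large square block of a cage system: black, 58 x 58 mm and 26 mm tall, a capped round bore in the middle and a steel-lined rod hole in each corner; about 170 g. It stands on the table as the bottom of one of the two piles. The point is on its axis, half-way up (13 mm above its underside); z is up, x and y are across it, along its sides.
- mid_tube_mid (a point): The mid-sized lens tube: like the large one but 42 mm across and 26 mm tall; about 80 g. It stands on the large tube or on the large square block, its underside 26 mm above the table. The point is on its axis, half-way up (13 mm above its underside); z is up, x and y are across it.
- small_cage_mid (a point): The small square block of a cage system: like the large one but 40 x 40 mm and 26 mm tall; about 85 g. It stands on the large tube or on the large square block, its underside 26 mm above the table. The point is on its axis, half-way up (13 mm above its underside); z is up, x and y are across it, along its sides.
- small_tube_mid (a point): The small lens tube: black, round, 24 mm across and 28 mm tall, with its glass showing on top; about 30 g. It stands on the mid tube or on the small square block, its underside 52 mm above the table. The point is on its axis, half-way up (14 mm above its underside); z is up, x and y are across it.
- tray_big_round_floor (a point): Bottom half of a dark grey plastic storage case, fixed on the table: outside 92 mm square, 6 mm high, with a latch tab on one side; in it a round 78 mm white-floored well for the large lens tube, 8 mm to spare all round. The point is the centre of the well's floor, 2 mm above the table; the rim is 4 mm above this floor. z is up, x and y along its sides. Place varies, turned up to 35 degrees.
- tray_big_square_floor (a point): Bottom half of a dark grey plastic storage case, fixed on the table: outside 88 mm square, 6 mm high, with a latch tab on one side; in it a square 74 x 74 mm white-floored well for the large square block, 8 mm to spare all round. The point is the centre of the well's floor, 2 mm above the table; the rim is 4 mm above this floor. z is up, x and y along its sides. Place varies, turned up to 35 degrees.
- tray_mid_round_floor (a point): Bottom half of a dark grey plastic storage case, fixed on the table: outside 72 mm square, 6 mm high, with a latch tab on one side; in it a round 58 mm white-floored well for the mid-sized lens tube, 8 mm to spare all round. The point is the centre of the well's floor, 2 mm above the table; the rim is 4 mm above this floor. z is up, x and y along its sides. Place varies, turned up to 35 degrees.
- tray_small_square_floor (a point): Bottom half of a dark grey plastic storage case, fixed on the table: outside 70 mm square, 6 mm high, with a latch tab on one side; in it a square 56 x 56 mm white-floored well for the small square block, 8 mm to spare all round. The point is the centre of the well's floor, 2 mm above the table; the rim is 4 mm above this floor. z is up, x and y along its sides. Place varies, turned up to 35 degrees.
- tray_small_round_floor (a point): Bottom half of a dark grey plastic storage case, fixed on the table: outside 54 mm square, 6 mm high, with a latch tab on one side; in it a round 40 mm white-floored well for the small lens tube, 8 mm to spare all round. The point is the centre of the well's floor, 2 mm above the table; the rim is 4 mm above this floor. z is up, x and y along its sides. Place varies, turned up to 35 degrees.

How it is judged:
By the outcome, as a careful person would: the job done as asked, in the order asked, and still so for the second after the job is handed in, with the robot touching nothing.
It also fails if it takes over 136 s, if anything falls off the work surface, if the arm or the gripper's body presses on something with over 40 N, if the wrist force passes 120 N, or if a joint passes its speed limit or range.

## Working session

There is one attempt and no reset: what is moved stays moved. The work goes in short steps, each a Python script; the robot and the scene stay as the last script left them, time stands still between calls to the robot, and variables do not carry over. Pictures are saved under pics/ and viewed, and the job is handed in when it is done.

```bash
ls -la; mkdir -p pics; python3 - <<'E'
from cell import *
import cv2,numpy as np,pickle
for n in ["scene","top","wrist"]:
    c=capture(n); cv2.imwrite(f"pics/{n}0.png",c["color"]); pickle.dump(c,open(f"{n}0.pkl","wb"))
    print(n,c["camera_matrix"].tolist(),c["k1"],c["eye"],c["orientation"],c["range_z"].min(),c["range_z"].max())
print(get_time(),get_tool_pos(),get_ee_rot(),get_width())
try: print(nose_length)
except Exception as e: print(e)
E
```

```text
total 12
drwxr-xr-x  3 agent agent 4096 Dec  7 15:57 .
drwxr-xr-x 23 root  root  4096 Dec  7 15:57 ..
drwxr-xr-x  2 agent agent 4096 Dec  7 15:57 pics
scene [[449.37946635861147, 0.0, 324.4145823632197], [0.0, 449.37946635861147, 197.07863593884608], [0.0, 0.0, 1.0]] -0.02698538670202986 [ 1.20267493 -0.06277114  0.91368647] [-0.25054528  0.69268624  0.63476143 -0.23343255] 0.0 3.1649592
top [[457.39666337887564, 0.0, 317.1848114921956], [0.0, 457.39666337887564, 198.98364797867654], [0.0, 0.0, 1.0]] 0.04588399843930816 [0.34179747 0.00158725 1.13406968] [-0.05397043  0.71477385 -0.69399573  0.06749425] 0.0 2.1139357
wrist [[313.7383584279046, 0.0, 323.00259482270377], [0.0, 313.7383584279046, 194.78087996231108], [0.0, 0.0, 1.0]] -0.005037813299591479 [ 0.36807178 -0.60074006  0.38387568] [ 0.11473033  0.83702297 -0.52996117 -0.07328484] 0.0 1.3374404
0.15 [ 0.29919093 -0.63254243  0.22445659] [-3.92963973e-04  9.75697462e-01  2.19121665e-01 -6.82535505e-05] 0.09089129561877672
0.011
```

View pics/top0.png

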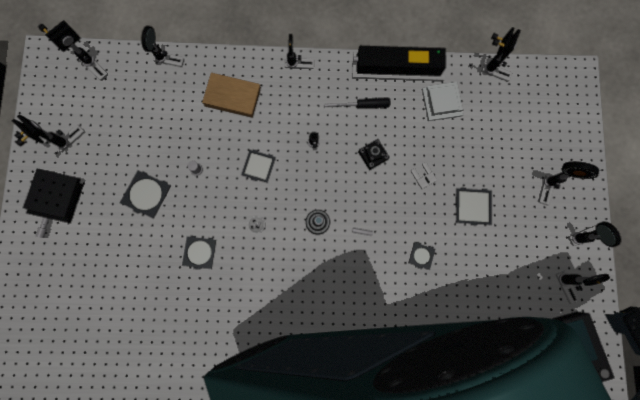

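View pics/scene0.png

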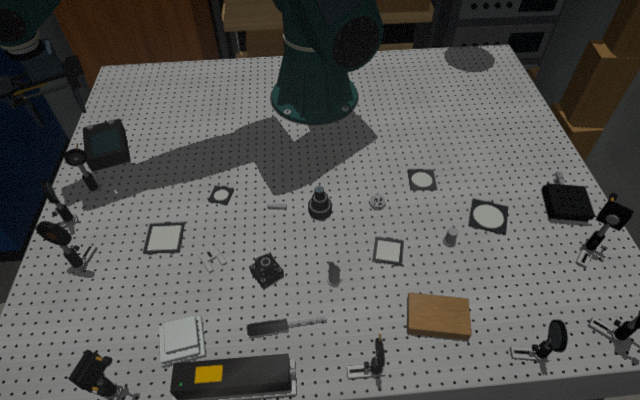

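View pics/wrist0.png

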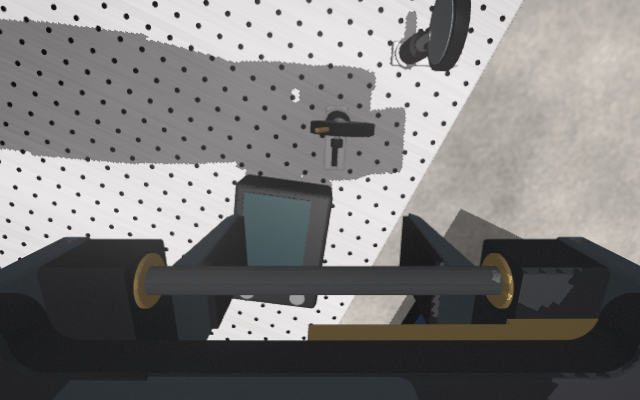

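```bash
cat > h.py <<'E'
import numpy as np,cv2,pickle
from scipy.spatial.transform import Rotation as R
def rot(q): return R.from_quat([q[1],q[2],q[3],q[0]]).as_matrix()
def und(c,uv):
    K=np.array(c["camera_matrix"]); uv=np.atleast_2d(np.float64(uv)).reshape(-1,1,2)
    return cv2.undistortPoints(uv,K,np.array([c["k1"],0,0,0.])).reshape(-1,2)
def ray(c,uv,z):
    s=und(c,uv); d=np.c_[s,np.ones(len(s))]@rot(c["orientation"]).T
    e=np.array(c["eye"]); t=(z-e[2])/d[:,2]; return e+d*t[:,None]
def proj(c,P):
    p=(np.atleast_2d(P)-c["eye"])@rot(c["orientation"]); s=p[:,:2]/p[:,2:]
    s*=1+c["k1"]*(s**2).sum(1,keepdims=True); K=np.array(c["camera_matrix"])
    return s*K[[0,1],[0,1]]+K[:2,2]
E
python3 - <<'E'
from h import *
t=pickle.load(open("top0.pkl","rb"));s=pickle.load(open("scene0.pkl","rb"))
a=cv2.resize(t["color"][120:270,280:440],None,fx=5,fy=4.0*1.25,interpolation=cv2.INTER_CUBIC)[:600]
cv2.imwrite("pics/tz.png",a[:, :800])
b=cv2.resize(s["color"][170:300,240:400],None,fx=4,fy=4,interpolation=cv2.INTER_CUBIC);cv2.imwrite("pics/sz.png",b)
for n,c,boxes in [("top",t,dict(br=(146,193),ss=(258,165),mr=(199,252),sr=(422,255),bs=(473,206))),("scene",s,dict(br=(488,216),ss=(388,250),mr=(422,180),sr=(221,195),bs=(164,237)))]:
    g=cv2.cvtColor(c["color"],cv2.COLOR_BGR2GRAY)
    for k,(u,v) in boxes.items():
        print(n,k,g[v,u], end=" ")
        m=(g>(int(g[v,u])*0.75)).astype(np.uint8)
        _,lab=cv2.connectedComponents(m,connectivity=4)
        cs,_=cv2.findContours((lab==lab[v,u]).astype(np.uint8),cv2.RETR_EXTERNAL,cv2.CHAIN_APPROX_NONE)
        cc=max(cs,key=cv2.contourArea)
        W=ray(c,cc.reshape(-1,2),0.002)[:,:2]
        h=cv2.convexHull(np.float32(W)); M=cv2.moments(h); cen=(M["m10"]/M["m00"],M["m01"]/M["m00"])
        r=cv2.minAreaRect(np.float32(W)); print(np.round(cen,4),np.round(r[0],4),np.round(r[1],4),round(r[2],1))
E
```

```text
top br 141 [0.5382 0.4094] [0.5386 0.409 ] [0.0735 0.0749] 30.2
top ss 145 [0.6193 0.1343] [0.6194 0.1343] [0.054  0.0547] 75.0
top mr 148 [0.3981 0.2674] [0.3984 0.2673] [0.0538 0.0531] 4.0
top sr 149 [ 0.4054 -0.2782] [ 0.4056 -0.2783] [0.0374 0.0355] 45.6
top bs 141 [ 0.5323 -0.4102] [ 0.5329 -0.4102] [0.0722 0.0731] 88.5
scene br 144 [0.5386 0.4101] [0.5387 0.4097] [0.0741 0.0712] 84.8
scene ss 146 [0.6196 0.1354] [0.6196 0.1357] [0.0543 0.0539] 74.9
scene mr 143 [0.3983 0.2685] [0.398  0.2684] [0.0519 0.0527] 77.9
scene sr 147 [ 0.4052 -0.2777] [ 0.4047 -0.2781] [0.0354 0.0316] 84.9
scene bs 146 [ 0.5318 -0.4094] [ 0.5322 -0.4094] [0.0713 0.0717] 88.1
```

View pics/tz.png

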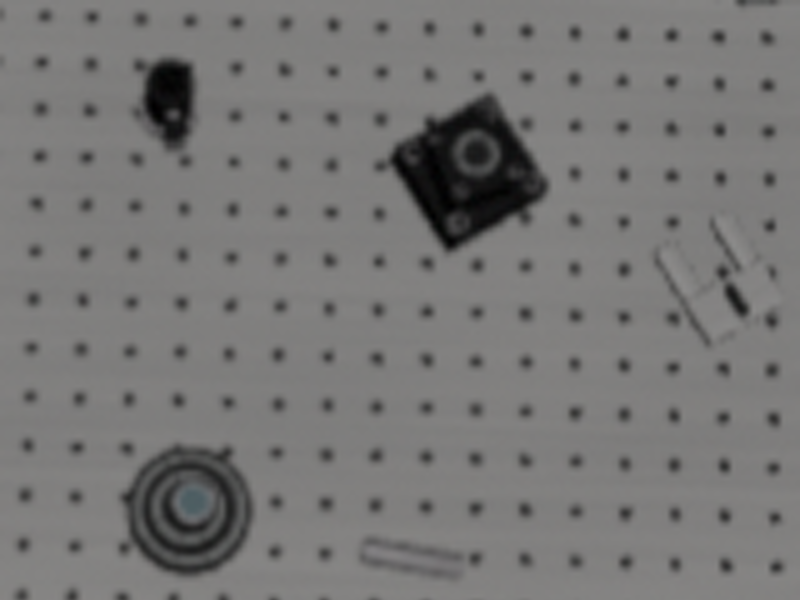

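View pics/sz.png

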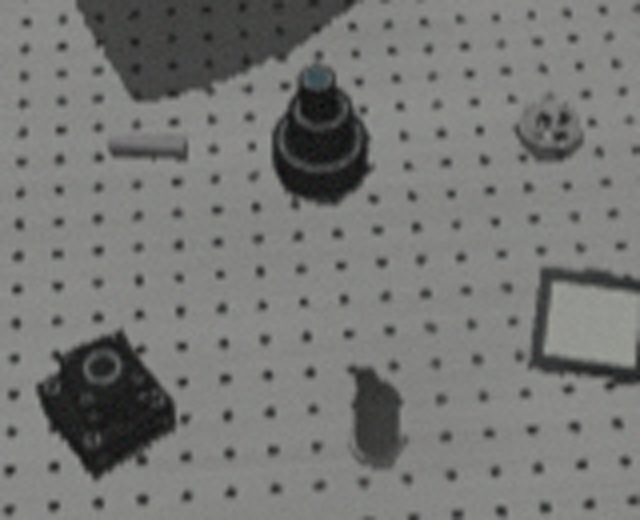

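```bash
cat >> h.py <<'E'
def down(deg):
    a=np.radians(deg)/2; return [0,np.cos(a),np.sin(a),0]   # tool x at world angle deg, jaws open along deg-90
def at(xy,z,deg): return [xy[0],xy[1],z]
E
python3 - <<'E'
from cell import *
from h import *
t=pickle.load(open("top0.pkl","rb"))
T=ray(t,[318,221],.06)[0];S=ray(t,[375.5,151],.052)[0]; print(T,S)
# scan yaw feasibility
for nm,P in [("T",T),("S",S)]:
    print(nm,[(d,round(ik([P[0],P[1],.15],down(d))[5],2) if ik([P[0],P[1],.15],down(d)) is not None else None) for d in range(-180,181,30)])
for nm,P in [("T",T),("S",S)]:
    az=0
    d=90 if nm=="T" else 0
    p=P-0.076*np.array([np.cos(np.radians(0)),0,0])
    goto([p[0],p[1],.22],down(0))
    c=capture("wrist"); pickle.dump(c,open(f"w{nm}.pkl","wb")); cv2.imwrite(f"pics/w{nm}.png",c["color"]); print(c["eye"],get_tool_pos(),get_time(),get_qpos())
E
```

```text
[ 0.47593943 -0.01982062  0.06      ] [ 0.6538229  -0.15610408  0.052     ]
T [(-180, np.float64(-1.66)), (-150, np.float64(-2.18)), (-120, np.float64(-2.71)), (-90, np.float64(3.05)), (-60, np.float64(2.53)), (-30, np.float64(2.0)), (0, np.float64(1.48)), (30, np.float64(0.96)), (60, np.float64(0.43)), (90, np.float64(-0.09)), (120, np.float64(-0.61)), (150, np.float64(-1.14)), (180, np.float64(-1.66))]
S [(-180, np.float64(-1.84)), (-150, np.float64(-2.36)), (-120, np.float64(-2.89)), (-90, np.float64(2.87)), (-60, np.float64(2.35)), (-30, np.float64(1.83)), (0, np.float64(1.3)), (30, np.float64(0.78)), (60, np.float64(0.25)), (90, np.float64(-0.27)), (120, np.float64(-0.79)), (150, np.float64(-1.32)), (180, np.float64(-1.84))]
[ 0.47643612 -0.02101843  0.37965254] [ 0.40022679 -0.02022071  0.22007193] 2.4167 [-1.08624734e-01 -1.18766739e-01  2.31514719e+00 -5.95786711e-05
  9.45089667e-01  1.46273992e+00]
[ 0.65322816 -0.15639787  0.37913868] [ 0.57682274 -0.15524909  0.21996705] 3.3667 [-3.01965947e-01  2.26294165e-01  1.94865941e+00  9.96934946e-05
  9.67289451e-01  1.26840549e+00]
```

View pics/wT.png

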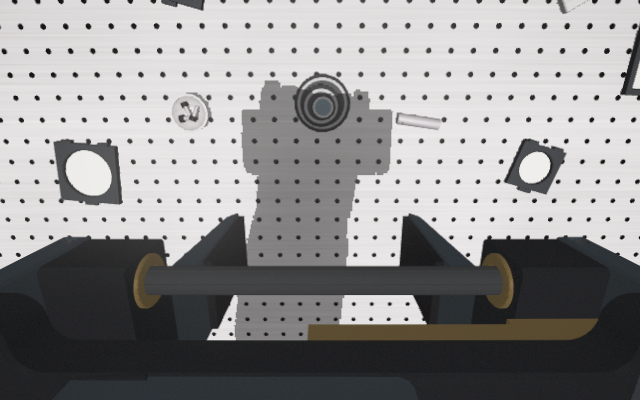

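View pics/wS.png

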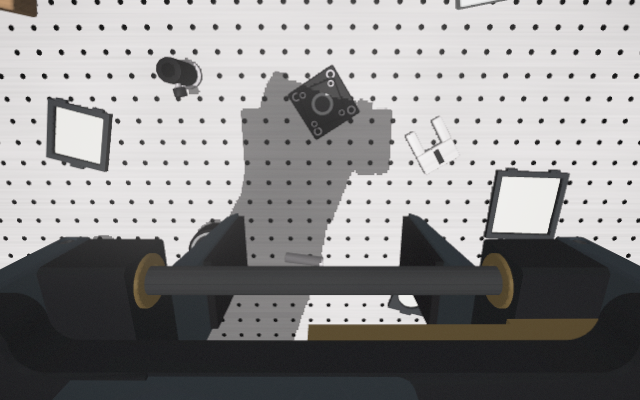

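```bash
python3 - <<'E'
from h import *
def cloud(c,u0,u1,v0,v1):
    vv,uu=np.mgrid[v0:v1,u0:u1]; z=c["range_z"][v0:v1,u0:u1].astype(float)
    s=und(c,np.c_[uu.ravel(),vv.ravel()]); p=np.c_[s,np.ones(len(s))]*z.reshape(-1,1)
    W=p@rot(c["orientation"]).T+c["eye"]; W[z.ravel()==0]=np.nan; return W
for n,zs in [("T",(.08,.052,.026)),("S",(.052,.026))]:
    c=pickle.load(open(f"w{n}.pkl","rb"))
    W=cloud(c,280,370,60,145)
    for z in zs:
        m=np.abs(W[:,2]-z)<.006; q=W[m,:2]; q=np.float32(q)
        if len(q)<5: print(z,len(q)); continue
        print(n,z,m.sum(),"z",np.median(W[m,2]),cv2.minEnclosingCircle(q),cv2.minAreaRect(q))
    g=cv2.resize(c["color"][60:145,280:370],None,fx=6,fy=6,interpolation=cv2.INTER_CUBIC); g=cv2.convertScaleAbs(g,alpha=1.8)
    cv2.imwrite(f"pics/w{n}z.png",g)
a=[cv2.imread(f"pics/w{n}z.png")[:, :400] if 0 else cv2.resize(cv2.imread(f"pics/w{n}z.png"),(400,378)) for n in "TS"]
cv2.imwrite("pics/wz.png",np.hstack(a))
E
```

```text
T 0.08 461 z 0.07947708002631909 ((0.47667616605758667, -0.02068447135388851), 0.01134744007140398) ((0.47685691714286804, -0.020496327430009842), (0.0209881030023098, 0.022067153826355934), 70.2292251586914)
T 0.052 793 z 0.051470103622738905 ((0.47757023572921753, -0.018482882529497147), 0.020403573289513588) ((0.4778631329536438, -0.018489569425582886), (0.039386436343193054, 0.039481908082962036), 53.470523834228516)
T 0.026 1195 z 0.025507481238005836 ((0.48054587841033936, -0.01949690654873848), 0.03045070916414261) ((0.48039332032203674, -0.01980939321219921), (0.05879536271095276, 0.05958601459860802), 89.0598373413086)
S 0.052 1581 z 0.051695283719611795 ((0.6565213203430176, -0.15507861971855164), 0.02665790729224682) ((0.656387984752655, -0.15515631437301636), (0.040205806493759155, 0.03921576961874962), 22.12076759338379)
S 0.026 1305 z 0.025599373581109364 ((0.6573431491851807, -0.15634369850158691), 0.039249029010534286) ((0.6572234034538269, -0.1567370891571045), (0.05798664316534996, 0.05751141905784607), 32.79499435424805)
```

View pics/wz.png

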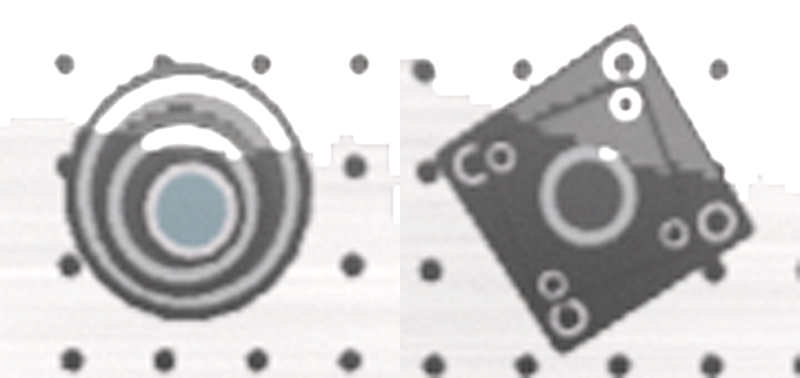

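```bash
cat > act.py <<'E'
from cell import *
from h import *
NL=.011
def shot(n,tag):
    c=capture(n); cv2.imwrite(f"pics/{tag}.png",c["color"]); pickle.dump(c,open(f"{tag}.pkl","wb")); return c
def pickup(xy,zu,w,F,d,cl=.008,zt=.20):
    z=zu+cl+NL; q=down(d)
    goto([*xy,max(z+.06,.15)],q)
    move_straight([*xy,z+.03],.25); move_straight([*xy,z],.08)
    f0=get_ft_force()
    set_gripper(max(w-.02,0),F); print("width",get_width(),"tcp",np.round(get_tool_pos(),4))
    move_straight([*xy,z+.01],.04); move_straight([*xy,zt],.25)
    print("lifted width",get_width(),"dF",np.round(get_ft_force()-f0,2),get_time())
def place(xy,w,d,cl=.008,zt=.20):
    z=.002+cl+NL
    goto([*xy,zt],down(d)); move_straight([*xy,z+.03],.25); move_straight([*xy,z+.006],.06)
    hit=move_straight([*xy,z-.002],.012,contact_N=3)
    print("hit",hit,"tcp",np.round(get_tool_pos(),4),"want z",z,"F",np.round(get_ft_force(),2))
def release(xy,w):
    p=get_tool_pos(); set_gripper(min(w+.018,.09)); pause(.2)
    move_straight([p[0],p[1],p[2]+.05],.10); set_gripper(.091); move_straight([p[0],p[1],.2],.25); print("t",get_time())
E
python3 - <<'E'
from act import *
pickup((.4767,-.0206),.052,.024,12,90)
place((.4053,-.2780),.024,60)
shot("wrist","p1")
E
```

```text
width 0.023426402958878968 tcp [ 0.4767 -0.0206  0.071 ]
lifted width 0.023475944804538556 dF [-0.47 -0.9  -0.83] 7.5333
hit True tcp [ 0.4053 -0.278   0.0207] want z 0.020999999999999998 F [0.41 0.39 1.59]
```

View pics/p1.png

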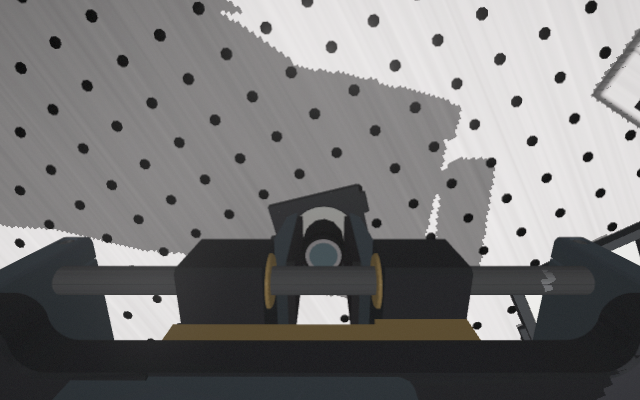

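The small tube (glass at about (323, 254)) is held upright inside its well, and it touched the floor at the expected height. I'll release it and check both it and the tube pile again.

```bash
cat >> act.py <<'E'
def cloud(c,u0=0,u1=640,v0=0,v1=210):
    vv,uu=np.mgrid[v0:v1,u0:u1]; z=c["range_z"][v0:v1,u0:u1].astype(float)
    s=und(c,np.c_[uu.ravel(),vv.ravel()]); p=np.c_[s,np.ones(len(s))]*z.reshape(-1,1)
    W=p@rot(c["orientation"]).T+c["eye"]; W[z.ravel()==0]=np.nan; return W
def layer(c,xy,z,r=.05):
    W=cloud(c); m=(np.abs(W[:,2]-z)<.006)&(np.hypot(W[:,0]-xy[0],W[:,1]-xy[1])<r); q=np.float32(W[m,:2])
    a=cv2.minAreaRect(q); ci=cv2.minEnclosingCircle(q)
    print("layer",z,"zmed",round(float(np.median(W[m,2])),4),"zsd",round(float(W[m,2].std()),4),"circ",np.round(ci[0],4),round(ci[1],4),"rect",np.round(a[0],4),np.round(a[1],4),round(a[2],1)); return ci,a
def look(xy,tag,d=0,zt=.22):
    a=np.radians(d); goto([xy[0]-.076*np.cos(a),xy[1]-.076*np.sin(a),zt],down(d)); return shot("wrist",tag)
E
python3 - <<'E'
from act import *
release((.4053,-.2780),.024)
c=look((.4053,-.278),"c1",-90); layer(c,(.4053,-.278),.030)
c=look((.478,-.019),"c1b",0); layer(c,(.478,-.019),.052); layer(c,(.478,-.019),.026)
E
```

```text
t 13.3417
layer 0.03 zmed 0.0296 zsd 0.0008 circ [ 0.4052 -0.2781] 0.0113 rect [ 0.4058 -0.2781] [0.0205 0.0218] 0.0
layer 0.052 zmed 0.0516 zsd 0.0008 circ [ 0.4777 -0.0184] 0.0204 rect [ 0.4779 -0.0186] [0.0391 0.0398] 71.2
layer 0.026 zmed 0.0254 zsd 0.0008 circ [ 0.4803 -0.0196] 0.0304 rect [ 0.4802 -0.0196] [0.058  0.0598] 89.5
```

View pics/c1.png

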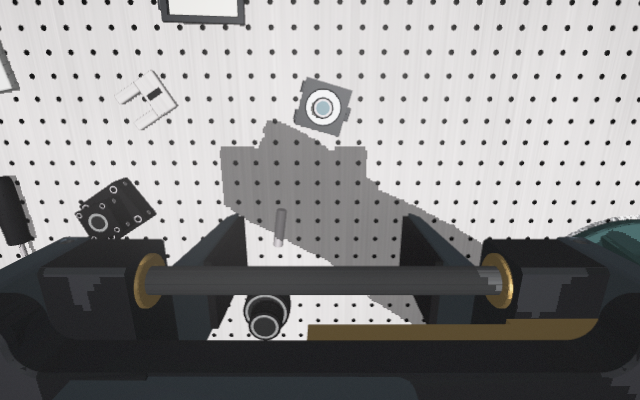

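View pics/c1b.png

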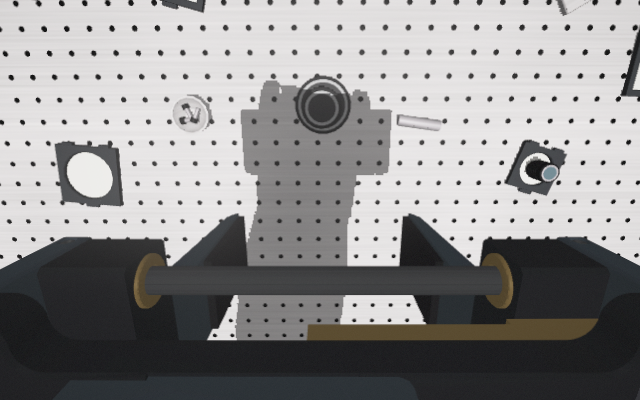

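The small tube stands upright and centred in its well (323, 106). The tube pile at (322, 103) is undisturbed. Next, the mid and big tubes.

```bash
python3 - <<'E'
from act import *
pickup((.4778,-.0185),.026,.042,20,90)
place((.3982,.2680),.042,120); release(0,.042)
c=look((.3982,.268),"c2",60); layer(c,(.3982,.268),.028)
c=look((.4803,-.0196),"c2b",0); layer(c,(.4803,-.0196),.026)
E
```

```text
width 0.0414029172879377 tcp [ 0.4778 -0.0185  0.045 ]
lifted width 0.041312277748959444 dF [-1.05 -1.32 -0.65] 21.1583
hit True tcp [0.3983 0.268  0.021 ] want z 0.020999999999999998 F [-0.49  0.61  4.9 ]
t 26.7833
layer 0.028 zmed 0.0275 zsd 0.0008 circ [0.398  0.2681] 0.0202 rect [0.398 0.268] [0.039  0.0391] 15.6
layer 0.026 zmed 0.0256 zsd 0.0008 circ [ 0.4804 -0.0199] 0.0304 rect [ 0.4805 -0.0196] [0.0589 0.0597] 69.4
```

View pics/c2.png

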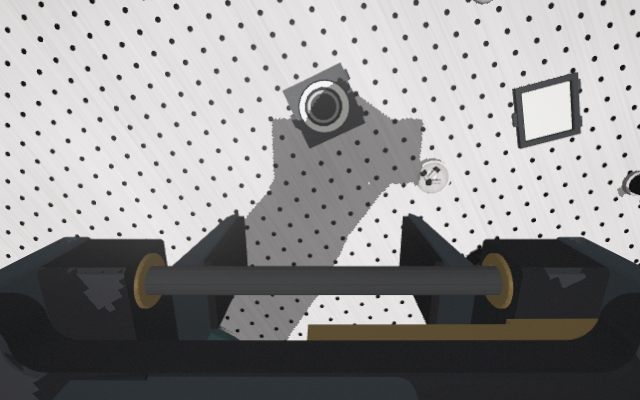

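The mid tube is upright and centred at (323, 106). Next, the big tube and the small cage.

```bash
python3 - <<'E'
from act import *
pickup((.4804,-.0198),0,.062,30,90)
place((.5385,.4097),.062,120); release(0,.062)
c=look((.5385,.4097),"c3",60); layer(c,(.5385,.4097),.028)
c=look((.6565,-.1552),"c3b",0); a=layer(c,(.6565,-.1552),.052); layer(c,(.6573,-.1565),.026)
E
```

```text
width 0.06107928725588644 tcp [ 0.4805 -0.0198  0.0192]
lifted width 0.0612100038823079 dF [-1.79 -0.83 -2.19] 32.9583
hit True tcp [0.5385 0.4097 0.0212] want z 0.020999999999999998 F [-0.58 -0.38  6.57]
t 38.775
layer 0.028 zmed 0.0276 zsd 0.0008 circ [0.5385 0.4102] 0.0304 rect [0.5382 0.41  ] [0.0592 0.0592] 8.9
layer 0.052 zmed 0.0517 zsd 0.0008 circ [ 0.6567 -0.1549] 0.0268 rect [ 0.6563 -0.1551] [0.0403 0.0392] 22.2
layer 0.026 zmed 0.0257 zsd 0.0009 circ [ 0.6572 -0.1568] 0.0392 rect [ 0.6572 -0.1568] [0.0587 0.0571] 32.0
```

View pics/c3.png

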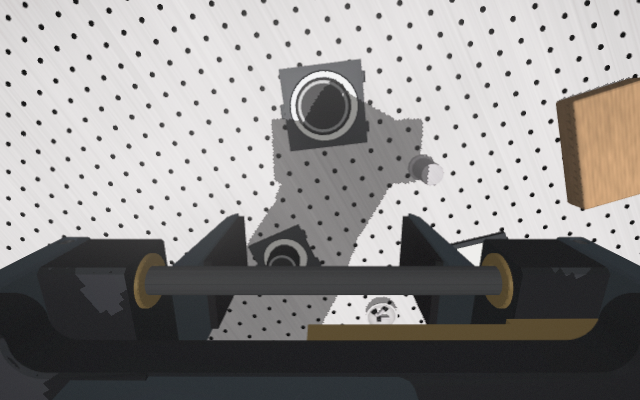

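View pics/c3b.png

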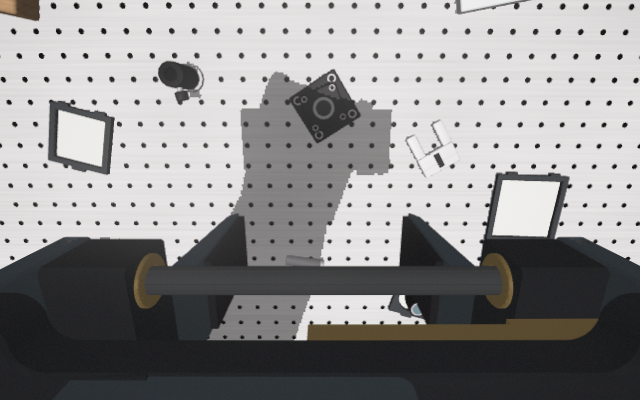

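The big tube is upright and centred at (323, 106), and the cage pile at (324, 106) is unmoved. Before the cage grasps I'll check how tall the neighbouring objects are.

```bash
python3 - <<'E'
from act import *
c=pickle.load(open("c3b.pkl","rb")); W=cloud(c)
m=(W[:,2]>.03)&(np.hypot(*(W[:,:2]-[.656,-.155]).T)>.06)&(np.hypot(*(W[:,:2]-[.656,-.155]).T)<.3)
q=W[m]; 
for i in np.argsort(-q[:,2])[:200:20]: print(q[i])
pickup((.6565,-.1551),.026,.040,20,112.2)
place((.6195,.1349),.040,75); release(0,.040)
c=look((.6195,.1349),"c4",0); layer(c,(.6195,.1349),.028)
c=look((.6572,-.1567),"c4b",0); layer(c,(.6572,-.1567),.026)
E
```

```text
[ 0.69147626 -0.00557209  0.05249371]
[6.88827169e-01 1.45002321e-04 5.15209067e-02]
[ 0.6851524  -0.01108312  0.05124415]
[ 0.69345815 -0.01298811  0.0510361 ]
[0.68052935 0.00254514 0.05089342]
[ 6.77721797e-01 -1.38892179e-05  5.07870354e-02]
[0.68148285 0.00452008 0.05065497]
[ 0.69168048 -0.00567082  0.05055777]
[ 0.68056111 -0.01112684  0.05038282]
[ 0.6907845  -0.01036656  0.05030639]
width 0.04026744883914572 tcp [ 0.6565 -0.1551  0.045 ]
lifted width 0.03993621134744896 dF [-0.12 -0.34 -1.61] 46.2667
hit True tcp [0.6195 0.1349 0.0209] want z 0.020999999999999998 F [0.56 0.62 4.48]
t 51.8917
layer 0.028 zmed 0.0277 zsd 0.0009 circ [0.6204 0.1352] 0.0269 rect [0.6202 0.135 ] [0.039 0.04 ] 74.8
layer 0.026 zmed 0.0257 zsd 0.0008 circ [ 0.6572 -0.1566] 0.0397 rect [ 0.6571 -0.1567] [0.0584 0.0572] 32.4
```

View pics/c4.png

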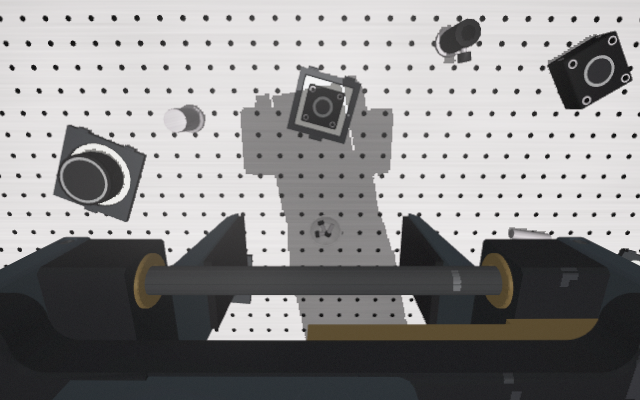

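The small cage sits aligned in its well at (323, 106). Last, the big cage.

```bash
python3 - <<'E'
from act import *
pickup((.6572,-.1567),0,.058,30,122.5)
place((.5321,-.4098),.058,88.3); release(0,.058)
c=look((.5321,-.4098),"c5",0); layer(c,(.5321,-.4098),.028)
goto([.42,-.0,.3],down(0)); shot("top","c5t"); shot("scene","c5s"); print(get_time(),get_width())
E
```

```text
width 0.05753046576654475 tcp [ 0.6573 -0.1567  0.0191]
lifted width 0.05791882163371051 dF [-0.28 -0.33 -2.62] 59.075
hit True tcp [ 0.5321 -0.4098  0.0211] want z 0.020999999999999998 F [-0.82  0.49  5.43]
t 64.4333
layer 0.028 zmed 0.0277 zsd 0.0008 circ [ 0.5323 -0.4101] 0.0396 rect [ 0.5324 -0.4099] [0.0567 0.058 ] 88.2
67.45 0.09094671147605374
```

View pics/c5.png

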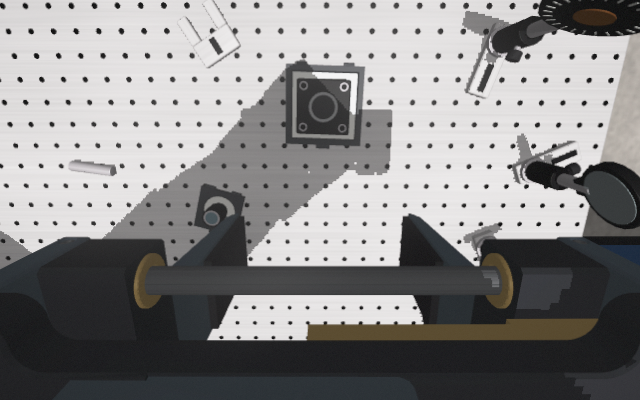

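View pics/c5s.png

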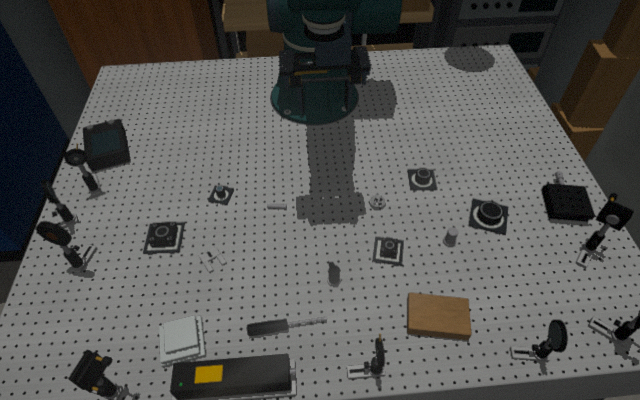

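The big cage is centred in its tray at (324, 105). The scene view shows all five parts upright in their trays, at (221,195), (422,180), (488,214), (388,250) and (164,236), with the arm clear of everything.

```bash
python3 -c "
from cell import *
sign_off(); print(get_time())"
```

```text
the job is handed in; nothing more can be done
the job is handed in; nothing more can be done
```

All five parts are back in their own trays, upright, and I've handed the job in. I took them from the top of each pile: small tube, mid tube and big tube, then small cage and big cage. Each one was lowered slowly until it touched the floor of the well, then released.

- **Height and flatness:** wrist depth readings after each placing put the tops at 27.5–29.6 mm, against 28 mm expected (30 mm for the small tube). The readings scattered by less than 1 mm across each top, so the parts are flat on the floor.
- **Centring:** each part's centre was within about 1 mm of its measured well centre, with 8 mm to spare all round. The two square blocks were within 0.5° of their wells' directions.
- **Forces and time:** the vertical force read after touchdown was 6.6 N at most. The clock read 67 s just before I handed in, against the 136 s limit.
- **Final look:** the last scene picture showed all five parts in place and the arm clear of everything. No check failed or disagreed.

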